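# Check a slab mould with both ends of a go / no-go gauge

## Task

Check the iron mould for wear with the double-ended gauge: holding it by the wide no-go end, slide the narrow round-nosed go end into the mould's cavity until it stops fully home, then draw it out and lay it back on the white brick and let go. Take a fresh hold by the go end, bring the square no-go end in through the mould's wide gate and press it gently against the cavity mouth to confirm that it is refused, then lay the gauge level and centred on the brick again and leave it there. Do not push hard against the mould, and leave the crucible, hammer and dish where they are.

Things in the scene. Friction and masses are not known exactly. Their poses are not given: they have to be found in the camera images.
- gauge: loose aluminium bar gauge, 190 long, 18 thick, about 240 g, balancing near its middle. Origin: centre of its underside; x along it to the go end, z up. No-go head x -95 to -25, 40 wide, square end; go blade x -25 to 95, 32 wide, half-round nose. Starts lying across the brick, go end away from the robot; both ends overhang it by about 65: grip across the width, from above, some 58 from the middle
- go_tip (a point): outermost point of the gauge's round go nose, on its centre line at mid thickness (9 above the underside)
- nogo_tip (a point): middle of the gauge's square no-go end face, at mid thickness (9 above the underside)
- mould: heavy fixed dark iron mould, 140 (x) by 116 (y) by 66 high. Level slot along x, open above and at the -x face, floor 24 above the bench. Inwards: gate 46 wide, 50 long; a square step on both sides (cavity mouth); cavity 34 wide, 65 long; solid end wall. The 32 go blade fits the cavity, the 40 no-go head only the gate. Origin: underside centre, x into the slot (open face x = -70), z up
- cavity_mouth (a point): centre of the cavity mouth, on the slot floor, at the step from the wide gate to the narrow cavity (mould x = -20); axes as the mould's
- cavity_end (a point): foot of the end wall on the slot's centre line, on the slot floor, where the go nose stops (mould x = +45); axes as the mould's
- brick: fixed white firebrick, the gauge's rest, 60 (x) by 110 (y) by 30 high, flat top. Origin: centre of its underside. The gauge lies along its x axis, either way round
- crucible: bystander: loose terracotta crucible, 84 across, 115 tall, upright; origin centre of its underside
- hammer: bystander: loose hammer 200 long lying on the bench
- dish: bystander: loose white ceramic dish, 80 across, 35 high; origin centre of its underside
There are look-alikes about, which are no part of the job. What is shaped like the mould but yellow is not meant. What is shaped like the gauge but purple is not meant.

How it is judged:
On the way, in this order (a step that is already met when the one before it is completed fails the run):
1. the go end is fully home: its nose within 4 mm of the cavity's end wall, straight in the slot, the gauge held by its no-go head (x of go_tip in the frame of cavity_end between -0.004 and 0.003 m and angle between the x axis of gauge and the x axis of mould, either way round below 0.08 rad and y of go_tip in the frame of mould between -0.005 and 0.005 m and z of go_tip in the frame of mould between 0.026 and 0.05 m and angle between gauge's own z axis and vertical below 0.12 rad and x of the grasp point in the frame of gauge below -0.022 m), for 0.1 s.
2. the gauge lies on the brick and has been let go (horizontal distance between gauge and brick below 0.03 m and z of gauge in the frame of brick between 0.026 and 0.034 m and angle between gauge's own z axis and vertical below 0.06 rad and contact force between the fingers and gauge below 0.05 N and linear speed of gauge below 0.02 m/s and angular speed of gauge below 0.1 rad/s), for 0.2 s.
3. the no-go end is pressed against the cavity mouth with more than 3 N and does not enter (end face within 3 mm of the mouth), straight in the gate, the gauge held by its go blade (x of nogo_tip in the frame of cavity_mouth between -0.003 and 0.003 m and angle between the x axis of gauge and the x axis of mould, either way round below 0.08 rad and y of nogo_tip in the frame of mould between -0.005 and 0.005 m and z of nogo_tip in the frame of mould between 0.026 and 0.05 m and angle between gauge's own z axis and vertical below 0.12 rad and x of the grasp point in the frame of gauge above -0.02 m and contact force between gauge and mould above 3 N), for 0.02 s.
At the end, for the whole second after the job is handed in: the gauge lies still and level on the brick's top, let go, its middle within 30 mm of the brick's centre (all of step 2); the robot touches nothing.
It fails at once if the gauge is forced against the mould (more than 45 N) (contact force between gauge and mould above 45 N).
It fails at once if the crucible is pushed or tipped (moved more than 20 mm) (distance of crucible from where it was at the start of the episode above 0.02 m).
It fails at once if the hammer is pushed or tipped (moved more than 20 mm) (distance of hammer from where it was at the start of the episode above 0.02 m).
It fails at once if the dish is pushed or tipped (moved more than 20 mm) (distance of dish from where it was at the start of the episode above 0.02 m).
It also fails if it takes over 72 s, if anything falls off the work surface, if the arm or the gripper's body presses on something with over 40 N, if the wrist force passes 120 N, or if a joint passes its speed limit or range.

## Robot

A 6-joint arm with a two-finger parallel gripper is mounted at the origin on the work surface. World frame = base frame: x ahead of the robot, y to its left, z up, the work surface at z = 0. Lengths are in m, angles in rad, forces in N, time in s.
With the tool pointing down it reaches from about 0.325 to 0.9 m from the base axis. Payload 6.1 kg.
Tool frame: the origin (TCP) lies at the very end of the fingers, on their centre line; the grasp point (between the pads) lies 19 mm behind it (env.hold_point_z is the distance from the TCP to the grasp point, in m); z points along the fingers, y is the line along which they close (so a half turn about z gives the same grasp; the last joint's range is limited). The gripper opens to 85 mm and grips with 20 to 120 N. Pads are 22 mm wide; open, the fingers measure 114 mm over their backs; the gripper's body (76 mm by 85 mm) begins 54 mm behind the grasp point. The pads swing forward as they close: fully open they stand 13 mm farther back than shut.
Start: joints at [-1.348, 0.22, 1.526, -0, 1.395, -0.126], TCP at [0.214, -0.587, 0.231] pointing down, gripper open.
Joint ranges: [-2.98, 2.98], [-0.91, 2.08], [0.09, 2.57], [-1.24, 4.39], [0.2, 2.65], [-2.68, 2.68]. Speed limits (rad/s): [2.57, 2.57, 3.01, 3.14, 3.14, 3.14].

## Interface

Orientations are given as a rotation vector (axis times angle).
In Python, from rig import env, cams gives the robot as it stands.
- The arm moves only by the tool drive_tool, never from a script. Its argument "rows" is a list of rows, each a list of 7 numbers: the turn, a rotation vector about the world's x, y, z as a fraction of full scale, then the shift along the world's x, y, z as a fraction of full scale, then the opening, from 0 (shut) to 1 (fully open). In form: [[wx, wy, wz, x, y, z, hand], ...]. A call has 1 to 10 rows; each row shifts and turns the commanded pose from where the row before left it; what a row does not reach is not made up. Full scale, the value 1, is 0.025 m for a shift and 8 degrees for a turn. A row lasts 1/8 s, in which the tool goes at most 62.5 mm and 10.7 degrees, less where a joint would pass 70% of its speed; a pose out of reach is approached as far as the arm can. A call with a number of a shift or a turn outside -1 to 1 is refused whole. A call with a gripper value outside its range is refused whole. The fingers move at their own pace and stop on an object; "squeeze" is the grip in N (left out, the last holds). Time passes only in rows, so rows that do not move let the fingers close. It gives the time, the measured TCP pose, the force, the opening and the grip force at its end, in the units of the state.
- env.get_state(): the state, without advancing time (a new reading comes with each control period).
- cams.camera(name): name is "side" or "top" or "wrist"; returns (picture, depth): 384x512x3 uint8, red, green, blue; 384x512 float32, m along the optical axis (not along the pixel's ray), 0 where there is no reading.
- cams.calibration(name): a dict with "intrinsics" (3x3 intrinsics, pixels), "D" ([k1, k2, p1, p2, k3] as OpenCV has them; the pictures are not rectified), "world_to_cam" (4x4, takes a point from world to camera coordinates); the wrist camera has in their place "hand_eye" (4x4, takes a point from camera to tool coordinates, whose origin is the TCP and whose axes are the flange's). Camera axes: x right, y down, z forward; pixel columns grow to the right and rows downward; lengths in m; the calibration is good to about 2 mm. A picture is of the moment at which its call begins: read the wrist's pose just before it. calibration takes no time and is no camera call.
- env.finish_job(): hands the job in; it is judged then, once.
Trained networks look in the newest picture that a camera, given by its name, has taken for a name from the list of things; names that differ only in an ending like _2 or _b are one class to them, and where a whole thing is asked for, a point or a joint stands for the part that bears it (a point fixed in the world has none). Each returns a list of dicts, best first, with "conf" (0 to 1); they miss things now and then, are a little off and sometimes report something else, mostly with a low value. They report only what shows in the picture. A call takes as long as a camera call. They do not tell look-alikes from the thing itself.
- cams.search_frame(camera, thing): "position" ([x, y, z] in m, in world coordinates, good to about 4 mm: the middle of the surface that is visible of it).
- cams.regions_of(camera, thing): "pixels" (384x512 bool, what is visible of it).
- cams.tip_of(camera, thing): "position" ([x, y, z] in m, in world coordinates, good to about 4 mm: a listed point, or the origin of a listed thing).
The state is a dict: "time": time; "joints": joint angles; "qd": joint speeds; "tau": joint torques, N m; "eef_pos": TCP position; "eef_rot": TCP orientation; "contact_force": force on the tool from outside, world axes, zero at the start; "wrist_torque": the same for the moment, N m; "gripper_width": opening from 0.0 (shut) to 1.0 (fully open); "gripper_force": force on a finger pad.
Only numpy, scipy, OpenCV 4.12 (cv2) and the standard library are available. Lean on these libraries where they do the work, as an engineer would, in place of code of your own. Each camera call takes 0.05 s, during which the arm holds its last target. There are 200 camera calls.

## Working session

There is one attempt and no reset: what is moved stays moved. The work goes in short steps, Python scripts to look and compute and a tool call to move; the robot and the scene stay as the last step left them, time stands still between calls to the robot, and variables do not carry over. Pictures are saved under pics/ and viewed, at most 10 in all, crops included, and the job is handed in when it is done.

Besides the shell and the picture viewer there is one more tool, called after "Emit:" by a JSON object that holds its "op" and its "data", one argument or row to a line. drive_tool: Moves the arm, as the interface text tells. Its arguments: {"type":"object","properties":{"rows":{"type":"array","items":{"type":"array","items":{"type":"number"}}},"squeeze":{"type":"number"}},"required":["rows"]}

```bash
mkdir -p pics; ls; python3 - <<'E'
from rig import env,cams
import cv2,numpy as np
s=env.get_state();print(s['time'],s['eef_pos'],s['eef_rot'],s['gripper_width'])
ims=[]
for c in ['top','side']:
    p,d=cams.camera(c);np.savez(f'{c}.npz',p=p,d=d);ims.append(p)
    for t in ['gauge','mould','brick','go_tip','nogo_tip','cavity_mouth','cavity_end','crucible','hammer','dish']:
        f=cams.tip_of if t in('go_tip','nogo_tip','cavity_mouth','cavity_end') else cams.search_frame
        print(c,t,[(np.round(x['position'],3),round(x['conf'],2)) for x in f(c,t)[:3]])
cv2.imwrite('pics/a.png',cv2.resize(np.vstack(ims)[:,:,::-1],(400*1,600)) if 0 else ims[0][:,:,::-1])
cv2.imwrite('pics/b.png',ims[1][:,:,::-1])
print(cams.calibration('top'),cams.calibration('wrist'))
E
```

```text
pics
0.0 [ 0.21345998 -0.58677962  0.23017721] [-3.09199915e+00 -5.44782303e-01  1.61481563e-04] 0.9989198890820056
top gauge [(array([ 0.516, -0.266,  0.05 ]), 0.87), (array([ 0.43 , -0.068,  0.018]), 0.57)]
top mould [(array([0.564, 0.222, 0.066]), 0.97), (array([0.336, 0.22 , 0.07 ]), 0.81)]
top brick []
top go_tip [(array([0.38 , 0.021, 0.008]), 0.93), (array([ 0.615, -0.312,  0.04 ]), 0.81), (array([0.749, 0.04 , 0.003]), 0.19)]
top nogo_tip [(array([ 0.47 , -0.144,  0.008]), 0.93), (array([ 0.435, -0.232,  0.037]), 0.87)]
top cavity_mouth [(array([0.349, 0.2  , 0.023]), 0.91), (array([0.564, 0.205, 0.027]), 0.8)]
top cavity_end [(array([0.336, 0.268, 0.022]), 0.84), (array([0.556, 0.269, 0.028]), 0.8)]
top crucible [(array([0.76 , 0.042, 0.08 ]), 0.68)]
top hammer [(array([ 0.746, -0.173,  0.023]), 0.91)]
top dish [(array([0.746, 0.181, 0.025]), 0.69)]
side gauge [(array([ 0.421, -0.058,  0.021]), 0.84), (array([ 0.519, -0.254,  0.048]), 0.8)]
side mould [(array([0.562, 0.243, 0.066]), 0.86), (array([0.338, 0.244, 0.068]), 0.55), (array([0.745, 0.052, 0.078]), 0.17)]
side brick
[... 1066 characters left out ...]
420301, -0.99453965,  0.84681272],
       [ 0.        ,  0.        ,  0.        ,  1.        ]])} {'intrinsics': array([[326.46060515,   0.        , 255.29923144],
       [  0.        , 326.46060515, 190.55122799],
       [  0.        ,   0.        ,   1.        ]]), 'D': array([-0.00358363,  0.        ,  0.        ,  0.        ,  0.        ]), 'hand_eye': array([[-3.42985780e-04, -9.55754616e-01, -2.94164914e-01,
         7.58492581e-02],
       [ 9.99999606e-01, -5.68519470e-04,  6.81180705e-04,
         3.62915975e-04],
       [-8.18280084e-04, -2.94164564e-01,  9.55754435e-01,
        -1.42009825e-01],
       [ 0.00000000e+00,  0.00000000e+00,  0.00000000e+00,
         1.00000000e+00]])}
```

View pics/a.png

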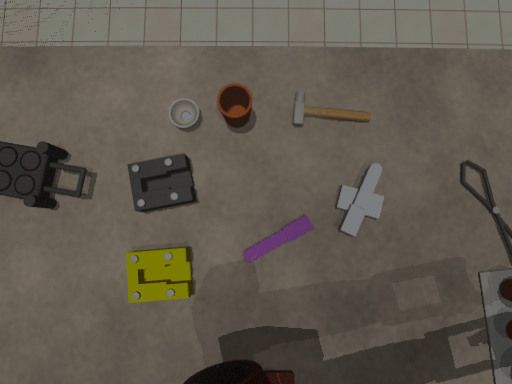

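View pics/b.png

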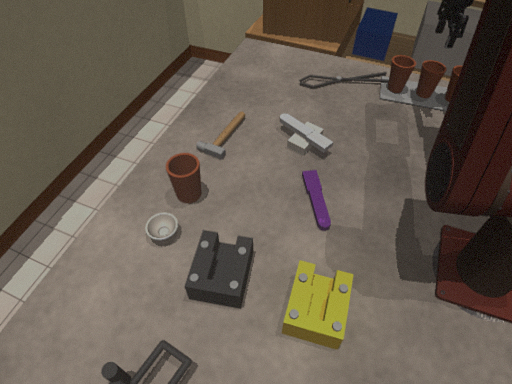

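The top view shows the black mould at pixel (162,182) with its slot opening to the right (world -y). The gauge lies on the brick at (362,200) with its go end up and to the right. The purple gauge and yellow mould are decoys. I'm moving above the gauge's no-go end.

Emit:
{"op": "drive_tool", "data": {
  "rows": [
    [0,0,-0.4,0.74,0.97,-0.26,1],
    [0,0,-0.4,0.74,0.97,-0.26,1],
    [0,0,-0.4,0.74,0.97,-0.26,1],
    [0,0,-0.4,0.74,0.97,-0.26,1],
    [0,0,-0.4,0.74,0.97,-0.26,1],
    [0,0,-0.4,0.74,0.97,-0.26,1],
    [0,0,-0.4,0.74,0.97,-0.26,1],
    [0,0,-0.4,0.74,0.97,-0.26,1],
    [0,0,-0.4,0.74,0.97,-0.26,1],
    [0,0,-0.4,0.74,0.97,-0.26,1]
  ],
  "squeeze": 40
}}

```text
time: 2.35
eef_pos: [0.3992, -0.3441, 0.1663]
eef_rot: [3.124, -0.332, 0.001]
contact_force: [0.2, 0.2, -0.3]
gripper_width: 1.0
gripper_force: 0.0
```

Emit:
{"op": "drive_tool", "data": {
  "rows": [
    [0,0,-0.4,0.74,0.97,-0.26,1],
    [0,0,-0.4,0.74,0.97,-0.26,1],
    [0,0,-0.4,0.74,0.97,-0.26,1],
    [0,0,-0.3,0.74,0.97,-0.26,1],
    [0,0,0,0,0,0,1]
  ]
}}

```text
time: 2.98
eef_pos: [0.4731, -0.2462, 0.1398]
eef_rot: [-3.073, 0.649, 0.001]
contact_force: [0.2, 0.6, -0.4]
gripper_width: 0.997
gripper_force: 0.0
```

```bash
cat > h.py <<'E'
from rig import env,cams
import cv2,numpy as np
from scipy.spatial.transform import Rotation as R
def look(c):
    s=env.get_state(); p,d=cams.camera(c); k=cams.calibration(c)
    if c=='wrist':
        T=np.eye(4);T[:3,:3]=R.from_rotvec(s['eef_rot']).as_matrix();T[:3,3]=s['eef_pos'];T=T@k['hand_eye']
    else: T=np.linalg.inv(k['world_to_cam'])
    u,v=np.meshgrid(np.arange(512.),np.arange(384.))
    n=cv2.undistortPoints(np.stack([u.ravel(),v.ravel()],1)[:,None],k['intrinsics'],k['D'])[:,0]
    z=d.ravel(); P=np.c_[n[:,0]*z,n[:,1]*z,z]@T[:3,:3].T+T[:3,3]
    return s,p,d,P.reshape(384,512,3)
def yaw(s):
    x=R.from_rotvec(s['eef_rot']).as_matrix(); return np.degrees(np.arctan2(x[1,0],x[0,0]))
def rect(pts):
    "min-area rectangle: centre, long side, short side, yaw of the long side mod 180"
    (c,(w,h),a)=cv2.minAreaRect((pts*1000).astype(np.float32))
    if h>w: w,h,a=h,w,a+90
    return np.round(c,1),round(w,1),round(h,1),round(a%180,2)
def tidy(m,n=2):
    m=cv2.erode(m.astype(np.uint8),np.ones((3,3)),iterations=1)
    l,lab,st,_=cv2.connectedComponentsWithStats(m); i=1+np.argmax(st[1:,4])
    return cv2.dilate((lab==i).astype(np.uint8),np.ones((3,3)))>0
E
python3 - <<'E'
from h import *
s,p,d,P=look('wrist');print(s['time'],s['eef_pos'],yaw(s),s['contact_force'])
np.savez('w1.npz',p=p,d=d,P=P)
for t in ['go_tip','nogo_tip','gauge','brick']: print(t,[(np.round(x['position'],3),round(x['conf'],2)) for x in cams.tip_of('wrist',t)])
for r in cams.regions_of('wrist','gauge')[:1]:
    m=r['pixels']&(d>0); print(m.sum(),np.percentile(P[m][:,2],[5,50,95]))
    m&=abs(P[...,2]-.048)<.006; m=tidy(m); print(rect(P[m][:,:2]))
    p=p.copy(); p[m]=p[m]//2+[0,100,0]
cv2.imwrite('pics/c.png',p[:,:,::-1])
E
```

```text
2.975 [ 0.47311544 -0.24619267  0.13976525] -23.858627864560702 [ 0.23465082  0.56520796 -0.36754114]
go_tip []
nogo_tip [(array([ 0.443, -0.231,  0.04 ]), 0.94), (array([ 0.469, -0.144,  0.009]), 0.89)]
gauge [(array([ 0.424, -0.06 , -0.   ]), 0.96), (array([ 0.529, -0.268,  0.025]), 0.69)]
brick []
2309 [0.00265378 0.01702943 0.01824291]Traceback (most recent call last):
  File "<stdin>", line 7, in <module>
  File "h.py", line 22, in tidy
    l,lab,st,_=cv2.connectedComponentsWithStats(m); i=1+np.argmax(st[1:,4])
                                                        ~~~~~~~~~^^^^^^^^^^
    return _wrapfunc(a, 'argmax', axis=axis, out=out, **kwds)
    return bound(*args, **kwds)
ValueError: attempt to get argmax of an empty sequence
```

```bash
cat > g.py <<'E'
from h import *
w=np.load('w1.npz');p,d,P=w['p'].copy(),w['d'],w['P']
m=(d>0)&(abs(P[...,2]-.048)<.006)&(np.hypot(P[...,0]-.526,P[...,1]+.27)<.13); m=tidy(m)
q=P[m]; print(m.sum(),np.percentile(q[:,2],[5,50,95]),rect(q[:,:2]))
p[m]=p[m]//2+np.array([0,100,0],np.uint8); cv2.imwrite('pics/c.png',p[:,:,::-1])
# along/width profile
a=np.radians(-24);x=np.array([np.cos(a),np.sin(a)]);y=np.array([-x[1],x[0]]);o=np.array([.526,-.272])
u=(q[:,:2]-o)@x;v=(q[:,:2]-o)@y
for lo in np.arange(-.1,.1,.015):
    k=abs(u-lo)<.006
    if k.sum()>20: print(round(lo,3),np.round(np.percentile(v[k],[2,98])*1000,1),round(np.mean(np.percentile(v[k],[2,98]))*1000,1),np.round(1000*np.percentile(u[k],[1,99]),1))
print(u.min(),u.max())
E
python3 g.py
```

```text
11621 [0.04625944 0.04736651 0.04848708] (array([ 517.3, -265.6]), 166.2, 40.1, 155.58)
-0.085 [-15.6  22.1] 3.3 [-90.8 -79.1]
-0.07 [-16.   21.7] 2.9 [-75.8 -64.1]
-0.055 [-16.3  21.4] 2.5 [-60.9 -49.1]
-0.04 [-16.6  21.3] 2.3 [-45.9 -34.1]
-0.025 [-16.3  21.4] 2.5 [-31.  -19.2]
-0.01 [-13.6  17.4] 1.9 [-15.7  -4.3]
0.005 [-13.5  17. ] 1.8 [-1.  10.6]
0.02 [-13.8  16.9] 1.6 [14.5 25.7]
0.035 [-14.   16.6] 1.3 [29.4 40.8]
0.05 [-14.3  16.3] 1.0 [44.3 55.9]
0.065 [-14.5  16.4] 0.9 [59.2 70.9]
-0.09377269312919216 0.07246609427545392
```

View pics/c.png

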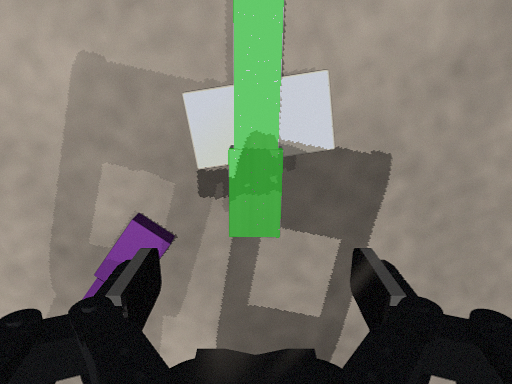

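The picture confirms it: the gauge (green mask) is centred between the fingers, square end at (255,237), and the brick is slightly skew beneath it. I'm going down to grip.

Emit:
{"op": "drive_tool", "data": {
  "rows": [
    [0,0,-0.11,0.09,-0.02,-0.97,1],
    [0,0,0,0,0,-0.97,1],
    [0,0,0,0,0,-0.97,1],
    [0,0,0,0,0,-0.97,1],
    [0,0,0,0,0,-0.97,1],
    [0,0,0,0,0,0,0],
    [0,0,0,0,0,0,0],
    [0,0,0,0,0,0,0],
    [0,0,0,0,0,0,0]
  ],
  "squeeze": 60
}}

```text
time: 4.4
eef_pos: [0.4759, -0.2493, 0.0207]
eef_rot: [3.066, -0.677, 0.004]
contact_force: [-1.1, -0.4, 6.6]
gripper_width: 0.459
gripper_force: 60.5
```

```bash
python3 - <<'E'
from h import *
s=env.get_state();print(yaw(s),s['eef_pos'])
t=np.load('top.npz');d=t['d'];k=cams.calibration('top');T=np.linalg.inv(k['world_to_cam'])
for c in ['top','side']:
    t=np.load(c+'.npz');d=t['d'];k=cams.calibration(c);T=np.linalg.inv(k['world_to_cam'])
    u,v=np.meshgrid(np.arange(512.),np.arange(384.))
    n=cv2.undistortPoints(np.stack([u.ravel(),v.ravel()],1)[:,None],k['intrinsics'],k['D'])[:,0]
    z=d.ravel();P=(np.c_[n*z[:,None],z]@T[:3,:3].T+T[:3,3]).reshape(384,512,3)
    m=(d>0)&(abs(P[...,2]-.066)<.008)&(np.hypot(P[...,0]-.562,P[...,1]-.225)<.11)
    q=P[m];print(c,m.sum(),np.median(q[:,2]),rect(q[:,:2]))
E
```

```text
-24.894882655127297 [ 0.47585782 -0.24927208  0.02070949]
top 1969 0.0657821739765968 (array([562.6, 222.1]), 141.6, 114.5, 101.25)
side 2423 0.06570673868682697 (array([563.6, 224.6]), 143.4, 117.2, 101.42)
```

Gripped. The mould's outer edges give a centre near (0.563, 0.223) and yaw of about 101.3°. I'm lifting and moving beside the mould for a closer look.

Emit:
{"op": "drive_tool", "data": {
  "rows": [
    [0,0,0,0,0,0.5,0],
    [0,0,0,0,0,1,0],
    [0,0,0,0,0,1,0],
    [0,0,0,0,0,1,0],
    [0,0,0.88,0.04,0.98,0.7,0],
    [0,0,0.88,0.04,0.98,0.7,0],
    [0,0,0.88,0.04,0.98,0.7,0],
    [0,0,0.88,0.04,0.98,0.7,0],
    [0,0,0.88,0.04,0.98,0.5,0],
    [0,0,0.88,0.04,0.98,0,0]
  ]
}}

```text
time: 5.65
eef_pos: [0.4811, -0.1006, 0.1906]
eef_rot: [3.104, 0.48, 0.003]
contact_force: [-0.4, -0.2, -2.9]
gripper_width: 0.459
gripper_force: 60.9
```

Emit:
{"op": "drive_tool", "data": {
  "rows": [
    [0,0,0.88,0.04,0.98,0,0],
    [0,0,0.88,0.04,0.98,0,0],
    [0,0,0.88,0.04,0.98,0,0],
    [0,0,0.88,0.04,0.98,0,0],
    [0,0,0.88,0.04,0.98,0,0],
    [0,0,0.88,0.04,0.98,0,0],
    [0,0,0.88,0.04,0.98,0,0],
    [0,0,0.88,0.04,0.98,0,0],
    [0,0,0.88,0.04,0.98,0,0],
    [0,0,0.88,0.04,0.98,0,0]
  ]
}}

```text
time: 6.9
eef_pos: [0.4903, 0.1444, 0.1892]
eef_rot: [-2.26, -2.182, 0.001]
contact_force: [0.5, -0.3, -2.7]
gripper_width: 0.461
gripper_force: 60.8
```

Emit:
{"op": "drive_tool", "data": {
  "rows": [
    [0,0,0.85,0.04,0.98,0,0],
    [0,0,0.85,0.04,0.98,0,0],
    [0,0,0,0,0,0,0],
    [0,0,0,0,0,0,0]
  ]
}}

```text
time: 7.4
eef_pos: [0.4925, 0.1922, 0.189]
eef_rot: [1.992, 2.429, -0.001]
contact_force: [0.1, -0.7, -3.5]
gripper_width: 0.462
gripper_force: 60.9
```

```bash
python3 - <<'E'
from h import *
s,p,d,P=look('wrist');print(s['time'],s['eef_pos'],yaw(s),s['contact_force'])
np.savez('w2.npz',p=p,d=d,P=P,e=s['eef_pos'],r=s['eef_rot'])
cv2.imwrite('pics/d.png',p[:,:,::-1])
for t in ['cavity_mouth','cavity_end','nogo_tip','go_tip']: print(t,[(np.round(x['position'],3),round(x['conf'],2)) for x in cams.tip_of('wrist',t)])
E
```

```text
7.4 [0.49248407 0.19218758 0.18899164] 101.2779541321358 [ 0.12193399 -0.74686441 -3.54382866]
cavity_mouth [(array([0.567, 0.204, 0.026]), 0.66), (array([0.343, 0.204, 0.026]), 0.58)]
cavity_end [(array([0.343, 0.267, 0.026]), 0.95), (array([0.554, 0.272, 0.025]), 0.73)]
nogo_tip [(array([0.503, 0.154, 0.206]), 0.68)]
go_tip [(array([0.375, 0.024, 0.011]), 0.55)]
```

View pics/d.png

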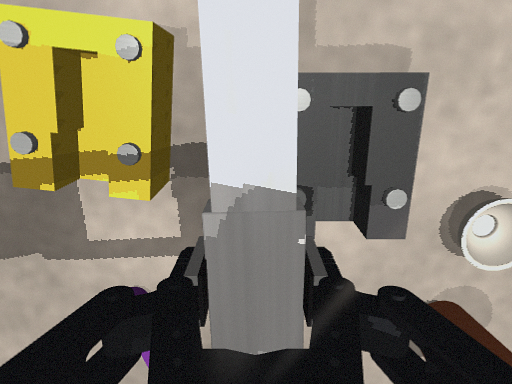

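```bash
python3 - <<'E'
from h import *
w=np.load('w2.npz');P,d=w['P'],w['d'];e=w['e'];M=R.from_rotvec(w['r']).as_matrix()
Q=(P-e)@M   # tool coords
m=tidy((d>0)&(abs(Q[...,2]+.03)<.02)&(abs(Q[...,1])<.03)&(Q[...,0]>-.03))
q=Q[m];print(m.sum(),np.percentile(q[:,2],[5,50,95]))
A=np.c_[q[:,:2],np.ones(len(q))];c=np.linalg.lstsq(A,q[:,2],rcond=None)[0];print('plane z=',c, 'pitch deg',np.degrees(c[:2]))
L=[]
for x in np.arange(-.03,.12,.008):
    k=abs(q[:,0]-x)<.004
    if k.sum()>30:
        a,b=np.percentile(q[k,1],[1,99]);L.append((x,a,b,(a+b)/2));print(np.round(np.array(L[-1])*1000,1))
print('x min',q[:,0].min())
# mould frame guess
a=np.radians(101.3);ex=np.array([np.cos(a),np.sin(a)]);ey=np.array([-ex[1],ex[0]]);o=np.array([.563,.223])
X=(P[...,:2]-o)@ex;Y=(P[...,:2]-o)@ey;Z=P[...,2]
top=(d>0)&(abs(Z-.066)<.006)&(abs(X)<.09)&(abs(Y)<.08)
fl=(d>0)&(abs(Z-.024)<.006)&(abs(X)<.068)&(abs(Y)<.03)
print('z top,floor',np.median(Z[top]),np.median(Z[fl]))
for x in np.arange(-.075,.08,.01):
    k=top&(abs(X-x)<.004);f=fl&(abs(X-x)<.004)
    r=lambda k:np.round(1000*np.percentile(Y[k],[1,99]),1) if k.sum()>20 else None
    neg=k&(Y<0)
    print(round(x,3),'top',r(k),'top y<0',r(neg),'floor',r(f))
for y in np.arange(-.055,0,.01):
    k=top&(abs(Y-y)<.004)
    if k.sum()>20: print('y',round(y,3),np.round(1000*np.percentile(X[k],[1,99]),1))
k=fl&(abs(Y)<.03);print('floor X',np.percentile(X[k],[1,99]))
E
```

```text
36023 [-0.03604265 -0.02631788 -0.02489089]
plane z= [ 2.68381936e-02  4.50372431e-05 -2.80648351e-02] pitch deg [1.53771522 0.00258044]
[-30.  -18.1  21.1   1.5]
[-22.  -18.1  20.9   1.4]
[-14.  -18.8  20.7   1. ]
[ -6.  -20.2  22.    0.9]
[  2.  -20.3  22.1   0.9]
[ 10.  -29.5  29.6   0. ]
[ 18.  -19.   20.    0.5]
[ 26.  -19.2  19.6   0.2]
[ 34.  -18.8  19.3   0.2]
[ 42.  -15.9  15.7  -0.1]
[ 50.  -16.   15.4  -0.3]
[ 58.  -16.1  15.1  -0.5]
[ 66.  -16.3  15.1  -0.6]
[ 74.  -16.5  14.9  -0.8]
[ 82.  -16.7  14.6  -1.1]
[ 90.  -16.9  14.6  -1.2]
[ 98.  -17.1  14.3  -1.4]
[106.  -17.1  13.9  -1.6]
x min -0.02999898912305371
z top,floor 0.06543960326260834 0.023525899750992257
-0.075 top None top y<0 None floor None
-0.065 top [-58.8  29.4] top y<0 [-58.8 -24.1] floor [-24.4  13.2]
-0.055 top [-58.9  29.8] top y<0 [-59. -24.] floor [-24.5  12.8]
-0.045 top [-58.6  30.2] top y<0 [-58.7 -24.1] floor [-24.4  13.2]
-0.035 top [-58.9  31.6] top y<0 [-59. -24.] floor [-24.4  12.8]
-0.025 top [-58.9  34.7] top y<0 [-59. -24.] floor [-24.3   6.4]
-0.015 top [-58.6  39.1] top y<0 [-58.8 -18. ] floor [-18.4   6.2]
-0.005 top [-58.3  39.4] top y<0 [-58.5 -18. ] floor [-18.4   6.2]
0.005 top [-58.5  39.9] top y<0 [-58.8 -18.1] floor [-18.4   6.6]
0.015 top [-58.5  40.2] top y<0 [-58.8 -18. ] floor [-18.5   6.3]
0.025 top [-58.5  40.6] top y<0 [-58.8 -17.9] floor [-18.4   6.6]
0.035 top [-58.7  40.1] top y<0 [-59.  -17.9] floor [-18.5   6.5]
0.045 top [-58.7  36.9] top y<0 [-58.8  -1.5] floor [-18.3   6.1]
0.055 top [-58.5  32.6] top y<0 [-58.9  -0.4] floor None
0.065 top [-58.2  40.7] top y<0 [-58.6  -0.6] floor None
0.075 top [-57.8  22.9] top y<0 [-58.1  -1. ] floor None
y -0.055 [-66.7  70.7]
y -0.045 [-66.9  70.7]
y -0.035 [-66.6  70.7]
y -0.025 [-66.4  70.7]
y -0.015 [-16.6  71.4]
y -0.005 [46.9 71.4]
floor X [-0.06696329  0.04330862]
```

```bash
python3 - <<'E'
from h import *
w=np.load('w2.npz');P,d=w['P'],w['d']
a=np.radians(101.3);ex=np.array([np.cos(a),np.sin(a)]);ey=np.array([-ex[1],ex[0]]);o=np.array([.5637,.2247])
X=(P[...,:2]-o)@ex;Y=(P[...,:2]-o)@ey;Z=P[...,2]
for n,m in [('top',(abs(Z-.066)<.003)&(abs(X)<.066)&(Y<-.03)&(Y>-.055)),('bench',(abs(Z)<.01)&(abs(X)<.2)&(Y<-.07)&(Y>-.1))]:
    A=np.c_[X[m],Y[m],np.ones(m.sum())];print(n,m.sum(),np.degrees(np.linalg.lstsq(A,Z[m],rcond=None)[0][:2]))
M=R.from_rotvec(w['r']).as_matrix();print(M)
E
```

```text
top 3885 [-0.04503195  0.15499449]
bench 4956 [-0.07158182 -0.12222176]
[[-1.95568784e-01  9.80689862e-01 -4.94249472e-04]
 [ 9.80689824e-01  1.95568437e-01 -6.74769225e-04]
 [-5.65079742e-04 -6.16669225e-04 -9.99999650e-01]]
```

The mould and bench planes read level, so the gauge really sags about 1.5° and sits about 1.3° off in yaw. I'll correct both on the way to the gate.

Emit:
{"op": "drive_tool", "data": {
  "rows": [
    [0.19,0.04,-0.16,0.52,-0.9,0,0],
    [0,0,0,0.52,-0.9,0,0],
    [0,0,0,0.52,-0.9,0,0],
    [0,0,0,0.52,-0.9,0,0],
    [0,0,0,0.52,-0.9,0,0],
    [0,0,0,0.52,-0.9,0,0],
    [0,0,0,0.52,-0.9,0,0],
    [0,0,0,0.52,-0.9,0,0],
    [0,0,0,0.52,-0.9,0,0],
    [0,0,0,0,0,-0.5,0]
  ]
}}

```text
time: 8.9
eef_pos: [0.6119, -0.0123, 0.1775]
eef_rot: [-2.009, -2.391, -0.029]
contact_force: [-0.3, -0.1, -3.6]
gripper_width: 0.457
gripper_force: 60.9
```

Emit:
{"op": "drive_tool", "data": {
  "rows": [
    [0,0,0,0,0,-1,0],
    [0,0,0,0,0,-1,0],
    [0,0,0,0,0,-1,0],
    [0,0,0,0,0,-1,0],
    [0,0,0,0,0,-1,0],
    [0,0,0,0,0,-0.8,0],
    [0,0,0,0,0,-0.5,0],
    [0,0,0,0,0,0,0],
    [0,0,0,0,0,0,0]
  ]
}}

```text
time: 10.02
eef_pos: [0.6107, -0.01, 0.02]
eef_rot: [-2.005, -2.393, -0.028]
contact_force: [1.3, -0.5, -3.3]
gripper_width: 0.457
gripper_force: 60.9
```

```bash
cat > chk.py <<'E'
from h import *
import sys
s,p,d,P=look('side');print(s['time'],s['eef_pos'],yaw(s),s['contact_force'])
a=np.radians(101.3);ex=np.array([np.cos(a),np.sin(a)]);ey=np.array([-ex[1],ex[0]]);o=np.array([.5637,.2247])
print('TCP in mould',(s['eef_pos'][:2]-o)@ex,(s['eef_pos'][:2]-o)@ey)
tag=sys.argv[1]
s,p2,d,P=look('top')
cv2.imwrite(f'pics/{tag}.png',np.hstack([cv2.resize(p[130:330,130:330],(400,400),interpolation=cv2.INTER_CUBIC),cv2.resize(p2[110:260,110:260],(400,400),interpolation=cv2.INTER_CUBIC)])[:,:,::-1])
for c in ['top','side']:
  for t in sys.argv[2:]: print(c,t,[(np.round(x['position'],3),round(x['conf'],2)) for x in cams.tip_of(c,t)[:3]])
E
python3 chk.py e go_tip
```

```text
10.025 [ 0.61070654 -0.00996342  0.02000578] 100.06717643509856 [ 1.30053272 -0.46400583 -3.28182879]
TCP in mould -0.2393251399942846 -0.00011391317837085078
top go_tip [(array([0.579, 0.136, 0.04 ]), 0.64)]
side go_tip [(array([0.576, 0.138, 0.036]), 0.86), (array([0.379, 0.023, 0.01 ]), 0.57)]
```

View pics/e.png

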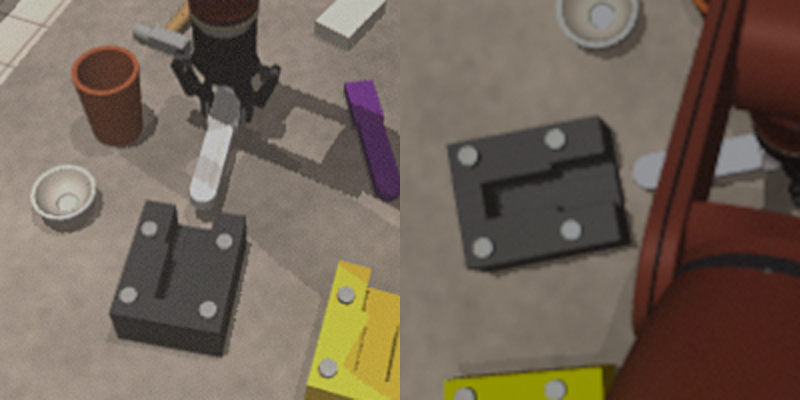

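The gauge nose is at (647,172) in the right half, just outside the open face and roughly in line with the slot. I'm checking the lateral fit numerically.

```bash
cat > lat.py <<'E'
from h import *
a=np.radians(101.3);ex=np.array([np.cos(a),np.sin(a)]);ey=np.array([-ex[1],ex[0]]);o=np.array([.5637,.2247])
for c in ['top','side']:
    s,p,d,P=look(c)
    X=(P[...,:2]-o)@ex;Y=(P[...,:2]-o)@ey;Z=P[...,2]
    g=(d>0)&(abs(Z-.044)<.006)&(abs(Y)<.04)&(X<-.072)&(X>-.17)
    print(c,'gauge top z',np.median(Z[g]),'nose X',np.max(X[g])*1000)
    L=[]
    for x in np.arange(-.15,-.085,.01):
        k=g&(abs(X-x)<.005)
        if k.sum()>10: lo,hi=np.percentile(Y[k],[2,98])*1000;L.append((x*1000,lo,hi,(lo+hi)/2,np.median(Z[k])*1000))
    print(np.round(L,1))
    t=(d>0)&(abs(Z-.066)<.006)&(abs(X)<.075)&(abs(Y)<.065)
    f=(d>0)&(abs(Z-.024)<.006)&(X>-.065)&(X<.04)&(abs(Y)<.03)
    for n,lo,hi in [('gate',-.065,-.025),('cav',-.01,.04)]:
        k=t&(X>lo)&(X<hi);kk=f&(X>lo)&(X<hi);r=lambda v:np.round(np.percentile(v,[3,97])*1000,1) if len(v)>5 else 0
        print(n,'outer/inner top',r(Y[k&(Y<0)]),r(Y[k&(Y>0)]),'floor',r(Y[kk]))
E
python3 lat.py
```

```text
top gauge top z 0.04880814993273003 nose X -72.4457216760007
[[-110.   -15.7   10.4   -2.6   49. ]
 [-100.   -13.4   15.3    0.9   48.8]]
gate outer/inner top [-54.2 -22.6] [24.5 57.9] floor [-22.4  15.7]
cav outer/inner top [-54.1 -16.7] [18.7 57.9] floor [-16.5   9.7]
side gauge top z 0.047539514323735155 nose X -89.425749292098
[[-150.   -15.1   16.4    0.6   47.3]
 [-140.   -14.7   16.4    0.8   47.3]
 [-130.   -14.    16.1    1.    47.6]
 [-120.   -15.1   16.5    0.7   47.4]
 [-110.   -13.7   16.3    1.3   47.7]
 [-100.   -13.3   15.4    1.1   48.2]
 [ -90.   -10.6   12.9    1.1   46. ]]
gate outer/inner top [-57.  -22.7] [24.2 58.1] floor [-22.6  13.3]
cav outer/inner top [-56.1 -16.8] [18.7 58.2] floor [-16.6   9. ]
```

Gauge and slot centrelines agree to within 0.5 mm. I'm sliding in.

Emit:
{"op": "drive_tool", "data": {
  "rows": [
    [0,0,0,-0.118,0.588,0,0],
    [0,0,0,-0.118,0.588,0,0],
    [0,0,0,-0.118,0.588,0,0],
    [0,0,0,-0.063,0.314,0,0],
    [0,0,0,-0.063,0.314,0,0],
    [0,0,0,-0.063,0.314,0,0],
    [0,0,0,-0.063,0.314,0,0],
    [0,0,0,-0.063,0.314,0,0],
    [0,0,0,-0.063,0.314,0,0]
  ]
}}

```text
time: 11.45
eef_pos: [0.5915, 0.0818, 0.019]
eef_rot: [-2.005, -2.391, -0.026]
contact_force: [-0.2, 0.0, -2.5]
gripper_width: 0.459
gripper_force: 61.0
```

Emit:
{"op": "drive_tool", "data": {
  "rows": [
    [0,0,0,-0.055,0.275,0,0],
    [0,0,0,-0.055,0.275,0,0],
    [0,0,0,-0.055,0.275,0,0],
    [0,0,0,-0.039,0.196,0,0],
    [0,0,0,-0.024,0.118,0,0],
    [0,0,0,-0.016,0.078,0,0],
    [0,0,0,-0.016,0.078,0,0]
  ]
}}

```text
time: 12.32
eef_pos: [0.5851, 0.1137, 0.0191]
eef_rot: [-2.005, -2.391, -0.026]
contact_force: [0.8, 0.1, -2.5]
gripper_width: 0.459
gripper_force: 61.0
```

```bash
python3 - <<'E'
from h import *
a=np.radians(101.3);ex=np.array([np.cos(a),np.sin(a)]);ey=np.array([-ex[1],ex[0]]);o=np.array([.5637,.2247])
for c in ['top','side']:
    s,p,d,P=look(c)
    X=(P[...,:2]-o)@ex;Y=(P[...,:2]-o)@ey;Z=P[...,2]
    f=(d>0)&(abs(Z-.024)<.006)&(X<.06)&(X>-.01)&(abs(Y-.001)<.01)
    g=(d>0)&(abs(Z-.046)<.008)&(X<.06)&(X>-.06)&(abs(Y-.001)<.008)
    t=(d>0)&(abs(Z-.066)<.006)&(abs(Y-.001)<.008)&(X>.0)&(X<.08)
    print(c,s['contact_force'],'floor X',np.percentile(X[f],[2,98]) if f.sum() else 0,f.sum(),'gauge max X',np.percentile(X[g],[95,99,100]),'endwall top min',X[t].min(),X[t].max())
E
```

```text
Traceback (most recent call last):
ValueError: zero-size array to reduction operation minimum which has no identity
```

Emit:
{"op": "drive_tool", "data": {
  "rows": [
    [0,0,0,-0.016,0.078,0,0],
    [0,0,0,-0.016,0.078,0,0],
    [0,0,0,0,0,0,0]
  ]
}}

```text
time: 12.75
eef_pos: [0.5842, 0.1178, 0.019]
eef_rot: [-2.004, -2.392, -0.027]
contact_force: [-0.2, 0.5, -3.0]
gripper_width: 0.454
gripper_force: 61.0
```

Emit:
{"op": "drive_tool", "data": {
  "rows": [
    [0,0,0,-0.012,0.06,0,0],
    [0,0,0,0,0,0,0]
  ]
}}

```text
time: 13.0
eef_pos: [0.5839, 0.1192, 0.019]
eef_rot: [-2.004, -2.391, -0.026]
contact_force: [0.3, -0.1, -2.1]
gripper_width: 0.458
gripper_force: 61.0
```

Emit:
{"op": "drive_tool", "data": {
  "rows": [
    [0,0,0,-0.012,0.06,0,0],
    [0,0,0,0,0,0,0]
  ]
}}

```text
time: 13.25
eef_pos: [0.5836, 0.1207, 0.0191]
eef_rot: [-2.004, -2.392, -0.026]
contact_force: [-0.5, -0.5, -2.4]
gripper_width: 0.456
gripper_force: 61.0
```

Emit:
{"op": "drive_tool", "data": {
  "rows": [
    [0,0,0,-0.012,0.06,0,0],
    [0,0,0,0,0,0,0]
  ]
}}

```text
time: 13.5
eef_pos: [0.5836, 0.1212, 0.0192]
eef_rot: [-2.005, -2.393, -0.025]
contact_force: [0.7, -4.9, -2.8]
gripper_width: 0.459
gripper_force: 61.1
```

Emit:
{"op": "drive_tool", "data": {
  "rows": [
    [0,0,0,-0.012,0.06,0,0],
    [0,0,0,0,0,0,0]
  ]
}}

```text
time: 13.75
eef_pos: [0.5837, 0.1213, 0.0192]
eef_rot: [-2.006, -2.394, -0.023]
contact_force: [1.2, -10.7, -2.4]
gripper_width: 0.458
gripper_force: 61.4
```

Emit:
{"op": "drive_tool", "data": {
  "rows": [
    [0,0,0,-0.012,0.06,0,0],
    [0,0,0,0,0,0,0]
  ]
}}

```text
time: 14.0
eef_pos: [0.5838, 0.1214, 0.0194]
eef_rot: [-2.007, -2.396, -0.022]
contact_force: [1.5, -15.6, -1.1]
gripper_width: 0.462
gripper_force: 61.6
```

Contact force built up steadily at the expected depth, so the go end is home. I'm drawing it out and, in the same batch, working out the brick's pose from the saved picture.

Emit:
{"op": "drive_tool", "data": {
  "rows": [
    [0,0,0,0.08,-0.392,0,0],
    [0,0,0,0.157,-0.784,0,0],
    [0,0,0,0.196,-0.98,0,0],
    [0,0,0,0.196,-0.98,0,0],
    [0,0,0,0.196,-0.98,0,0],
    [0,0,0,0.196,-0.98,0,0],
    [0,0,0,0,-0.6,0.8,0],
    [0,0,0,0,0,1,0],
    [0,0,0,0,0,1,0],
    [0,0,0,0,0,1,0]
  ]
}}

```text
time: 15.25
eef_pos: [0.6085, -0.0175, 0.1164]
eef_rot: [-2.005, -2.392, -0.028]
contact_force: [-0.5, -0.0, -3.1]
gripper_width: 0.459
gripper_force: 61.1
```

```bash
python3 - <<'E'
from h import *
w=np.load('w1.npz');d,P=w['d'],w['P']
m=(d>0)&(abs(P[...,2]-.0295)<.005)&(np.hypot(P[...,0]-.528,P[...,1]+.271)<.09)
m=cv2.erode(m.astype(np.uint8),np.ones((3,3)))>0
q=P[m];print(m.sum(),np.median(q[:,2]),rect(q[:,:2]))
s=env.get_state();print(s['eef_pos'],yaw(s),R.from_rotvec(s['eef_rot']).as_matrix()[:,2],s['joints'])
E
```

```text
6790 0.02938147214730788 (array([ 520.6, -270.6]), 107.8, 58.1, 74.7)
[ 0.60846233 -0.01745382  0.1164309 ] 100.06656681927352 [-0.00399677  0.02679291 -0.99963302] [-0.17239939  0.29045352  1.66737988  0.02767056  1.19242739 -0.35841766]
```

Emit:
{"op": "drive_tool", "data": {
  "rows": [
    [0,0,-0.972,-0.38,-0.636,1,0],
    [0,0,-0.972,-0.38,-0.636,0.2,0],
    [0,0,-0.972,-0.38,-0.636,0,0],
    [0,0,-0.972,-0.38,-0.636,0,0],
    [0,0,-0.972,-0.38,-0.636,0,0],
    [0,0,-0.972,-0.38,-0.636,0,0],
    [0,0,-0.972,-0.38,-0.636,0,0],
    [0,0,-0.972,-0.38,-0.636,0,0],
    [0,0,-0.972,-0.38,-0.636,0,0],
    [0,0,-0.972,-0.38,-0.636,0,0]
  ]
}}

```text
time: 16.5
eef_pos: [0.513, -0.1768, 0.1455]
eef_rot: [-3.078, -0.6, -0.043]
contact_force: [0.6, 0.0, -2.4]
gripper_width: 0.459
gripper_force: 61.2
```

Emit:
{"op": "drive_tool", "data": {
  "rows": [
    [0,0,-0.972,-0.38,-0.636,0,0],
    [0,0,-0.972,-0.38,-0.636,0,0],
    [0,0,-0.972,-0.38,-0.636,0,0],
    [0,0,-0.972,-0.38,-0.636,0,0],
    [0,0,-0.972,-0.38,-0.636,0,0],
    [0,0,0,0,0,-1,0],
    [0,0,0,0,0,-1,0],
    [0,0,0,0,0,-1,0],
    [0,0,0,0,0,-1,0],
    [0,0,0,0,0,0,0]
  ]
}}

```text
time: 17.75
eef_pos: [0.4643, -0.2546, 0.0431]
eef_rot: [3.108, -0.453, 0.037]
contact_force: [-0.9, 0.5, -2.7]
gripper_width: 0.454
gripper_force: 61.1
```

```bash
python3 - <<'E'
from h import *
s=env.get_state();print(s['eef_pos'],yaw(s),s['joints'])
E
```

```text
[ 0.46428511 -0.25463483  0.04313774] -16.578348293883835 [-0.65741336  0.199634    1.93633882  0.01275804  0.98461145  1.19575623]
```

Emit:
{"op": "drive_tool", "data": {
  "rows": [
    [0,0,0,0.08,-0.05,-0.5,0],
    [0,0,0,0,0,-0.24,0],
    [0,0,0,0,0,-0.1,0],
    [0,0,0,0,0,-0.04,0],
    [0,0,0,0,0,0,0]
  ]
}}

```text
time: 18.38
eef_pos: [0.4679, -0.2571, 0.0223]
eef_rot: [3.105, -0.452, 0.043]
contact_force: [-0.5, -0.0, -2.4]
gripper_width: 0.459
gripper_force: 61.0
```

Emit:
{"op": "drive_tool", "data": {
  "rows": [
    [0,0,0,0,0,-0.05,0],
    [0,0,0,0,0,-0.04,0],
    [0,0,0,0,0,0,0]
  ]
}}

```text
time: 18.75
eef_pos: [0.4679, -0.2572, 0.0202]
eef_rot: [3.105, -0.452, 0.042]
contact_force: [-1.4, 0.7, 1.8]
gripper_width: 0.458
gripper_force: 61.6
```

Emit:
{"op": "drive_tool", "data": {
  "rows": [
    [0,0,0,0,0,-0.03,0],
    [0,0,0,0,0,0,0]
  ]
}}

```text
time: 19.0
eef_pos: [0.4679, -0.2571, 0.02]
eef_rot: [3.105, -0.452, 0.042]
contact_force: [-4.9, 2.9, 8.6]
gripper_width: 0.457
gripper_force: 62.6
```

Emit:
{"op": "drive_tool", "data": {
  "rows": [
    [0,0,0,0,0,0,0.9],
    [0,0,0,0,0,0,1],
    [0,0,0,0,0,0,1],
    [0,0,0,0,0,0,1],
    [0,0,0,0,0,0.5,1],
    [0.054,0.182,0,0,0,1,1],
    [0,0,0,0,0,1,1],
    [0,0,0.985,0.19,-0.05,1,1],
    [0,0,0.985,0.19,-0.05,1,1],
    [0,0,0.985,0.19,-0.05,0.3,1]
  ]
}}

```text
time: 20.25
eef_pos: [0.4834, -0.2617, 0.1423]
eef_rot: [3.133, 0.201, 0.006]
contact_force: [-0.8, -0.3, -0.5]
gripper_width: 0.996
gripper_force: 0.0
```

Emit:
{"op": "drive_tool", "data": {
  "rows": [
    [0,0,0.985,0.19,-0.05,0,1],
    [0,0,0.985,0.19,-0.05,0,1],
    [0,0,0.985,0.19,-0.05,0,1],
    [0,0,0.985,0.19,-0.05,0,1],
    [0,0,0.985,0.19,-0.05,0,1],
    [0,0,0.985,0.19,-0.05,0,1],
    [0,0,0.985,0.19,-0.05,0,1],
    [0,0,0.985,0.19,-0.05,0,1],
    [0,0,0.985,0.19,-0.05,0,1],
    [0,0,0.985,0.19,-0.05,0,1]
  ]
}}

```text
time: 21.5
eef_pos: [0.5298, -0.2734, 0.14]
eef_rot: [-2.295, -2.145, -0.0]
contact_force: [0.5, -0.2, 0.3]
gripper_width: 1.001
gripper_force: 0.0
```

Emit:
{"op": "drive_tool", "data": {
  "rows": [
    [0,0,0.985,0.19,-0.05,0,1],
    [0,0,0.985,0.19,-0.05,0,1],
    [0,0,0.985,0.19,-0.05,0,1],
    [0,0,0.985,0.19,-0.05,0,1],
    [0,0,0.985,0.19,-0.05,0,1],
    [0,0,0.985,0.19,-0.05,0,1],
    [0,0,0.985,0.19,-0.05,0,1],
    [0,0,0.985,0.19,-0.05,0,1],
    [0,0,0.985,0.19,-0.05,0,1],
    [0,0,0.985,0.19,-0.05,0,1]
  ]
}}

```text
time: 22.75
eef_pos: [0.5773, -0.2859, 0.1401]
eef_rot: [0.412, 3.114, -0.001]
contact_force: [-0.5, -0.5, 0.7]
gripper_width: 1.004
gripper_force: 0.0
```

```bash
cat > gm.py <<'E'
from h import *
import sys
s,p,d,P=look('wrist');print(s['time'],s['eef_pos'],yaw(s),R.from_rotvec(s['eef_rot']).as_matrix()[:,2],s['joints'][5])
tag=sys.argv[1];np.savez(tag+'.npz',p=p,d=d,P=P);cv2.imwrite(f'pics/{tag}.png',p[:,:,::-1])
m=(d>0)&(abs(P[...,2]-.048)<.006)&(np.hypot(P[...,0]-.521,P[...,1]+.271)<.13); m=tidy(m);q=P[m]
a=np.radians(-15.3);x=np.array([np.cos(a),np.sin(a)]);y=np.array([-x[1],x[0]]);o=np.array([.521,-.271])
u=(q[:,:2]-o)@x;v=(q[:,:2]-o)@y;print(m.sum(),np.percentile(q[:,2],[5,50,95]),'u',u.min(),u.max())
for lo in np.arange(-.09,.1,.015):
    k=abs(u-lo)<.006
    if k.sum()>20: r=np.percentile(v[k],[2,98])*1000;print(round(lo,3),np.round([*r,r.mean(),np.median(q[k,2])*1000],1))
E
python3 gm.py w3
```

```text
22.75 [ 0.57733454 -0.28589431  0.14005337] 164.92474556808398 [-8.42318592e-05 -7.97695924e-04 -9.99999678e-01] -1.8891758709982664
11595 [0.04626921 0.04739605 0.0485585 ] u -0.07117074131836365 0.09665494112725763
-0.075 [-19.4  18.3  -0.6  47.2]
-0.06 [-19.7  18.7  -0.5  47.3]
-0.045 [-19.4  18.5  -0.5  47.4]
-0.03 [-19.6  18.7  -0.4  47.4]
-0.015 [-15.8  14.9  -0.5  47.4]
0.0 [-16.   15.3  -0.4  47.5]
0.015 [-15.6  15.   -0.3  47.4]
0.03 [-15.8  15.   -0.4  47.5]
0.045 [-15.5  15.6   0.1  47.4]
0.06 [-15.6  15.2  -0.2  47.5]
0.075 [-15.8  15.5  -0.1  47.4]
0.09 [-13.1  13.2   0.1  47.5]
```

View pics/w3.png

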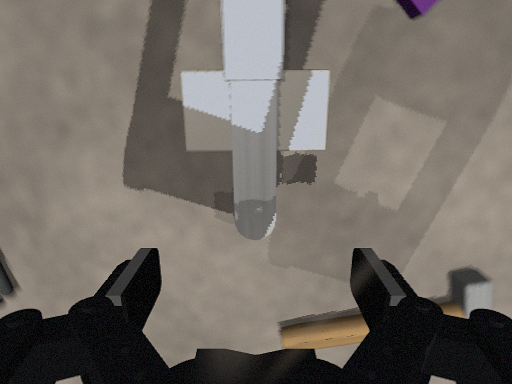

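The picture shows the gauge flat and centred on the brick, go nose at (255,235) between the fingers, and the hammer well clear. I'm taking the go end.

Emit:
{"op": "drive_tool", "data": {
  "rows": [
    [0,0,0,0.05,-0.03,-0.97,1],
    [0,0,0,0,0,-0.97,1],
    [0,0,0,0,0,-0.97,1],
    [0,0,0,0,0,-0.97,1],
    [0,0,0,0,0,-0.97,1],
    [0,0,0,0,0,0,0],
    [0,0,0,0,0,0,0],
    [0,0,0,0,0,0,0],
    [0,0,0,0,0,0,0]
  ],
  "squeeze": 100
}}

```text
time: 23.92
eef_pos: [0.5794, -0.2873, 0.0199]
eef_rot: [0.419, 3.112, -0.003]
contact_force: [-0.2, 0.9, 5.1]
gripper_width: 0.359
gripper_force: 98.4
```

Emit:
{"op": "drive_tool", "data": {
  "rows": [
    [0,0,0,0,0,0.4,0],
    [0,0,0,0,0,0.8,0],
    [0,0,0,0,0,1,0],
    [0,0,-0.66,0.1,0.92,1,0],
    [0,0,-0.66,0.1,0.92,0,0],
    [0,0,-0.66,0.1,0.92,0,0],
    [0,0,-0.66,0.1,0.92,0,0],
    [0,0,-0.66,0.1,0.92,0,0],
    [0,0,-0.66,0.1,0.92,0,0],
    [0,0,-0.66,0.1,0.92,0,0]
  ]
}}

```text
time: 25.18
eef_pos: [0.596, -0.1248, 0.099]
eef_rot: [1.389, 2.818, -0.0]
contact_force: [0.2, 0.4, -2.3]
gripper_width: 0.358
gripper_force: 99.2
```

Emit:
{"op": "drive_tool", "data": {
  "rows": [
    [0,0,-0.66,0.1,0.92,0,0],
    [0,0,-0.66,0.1,0.92,0,0],
    [0,0,-0.66,0.1,0.92,0,0],
    [0,0,-0.66,0.1,0.92,0,0],
    [0,0,-0.66,0.1,0.92,0,0],
    [0,0,0,0,0,-0.9,0],
    [0,0,0,0,0,-0.9,0],
    [0,0,0,0,0,-0.9,0],
    [0,0,0,0,0,0,0]
  ]
}}

```text
time: 26.3
eef_pos: [0.6065, -0.0103, 0.029]
eef_rot: [-1.989, -2.426, 0.004]
contact_force: [-0.2, 0.1, -3.5]
gripper_width: 0.356
gripper_force: 99.3
```

```bash
sed -i 's/abs(Z-.044)<.006/(Z>.03)\&(Z<.085)/; s/np.arange(-.15,-.085,.01)/np.arange(-.18,-.075,.01)/; s/X>-.17)/X>-.185)/' lat.py; python3 - <<'E'
from h import *
s=env.get_state();print(s['eef_pos'],yaw(s))
E
python3 lat.py
```

```text
[ 0.60646536 -0.01026511  0.0290452 ] 101.31798397865056
top gauge top z 0.05658338171422872 nose X -72.15694283342464
[[-180.   -10.8   19.7    4.4   56.6]
 [-170.   -10.    19.7    4.8   56.7]
 [-160.    -0.    20.8   10.4   56.5]
 [-100.   -15.4    8.8   -3.3   56.5]
 [ -90.   -15.    23.3    4.2   56.6]]
gate outer/inner top [-54.4 -22.7] [24.6 58.1] floor [-22.3  15.9]
cav outer/inner top [-53.8 -16.8] [18.9 57.9] floor [-16.4   9.8]
side gauge top z 0.05685930700889574 nose X -84.56673890574034
[[-180.   -11.9   18.1    3.1   57.1]
 [-170.   -11.8   19.2    3.7   56.5]
 [-160.   -11.7   19.3    3.8   57.2]
 [-150.   -15.4   22.5    3.5   57.7]
 [-140.   -15.4   23.4    4.    56.9]
 [-130.   -15.4   23.3    4.    57. ]
 [-120.   -16.    23.4    3.7   56.9]
 [-110.   -14.9   23.6    4.3   56.9]
 [-100.   -15.1   23.6    4.2   57. ]
 [ -90.   -15.4   23.     3.8   55.4]]
gate outer/inner top [-57.  -22.5] [24.4 58.1] floor [-22.6  13.1]
cav outer/inner top [-56.4 -16.8] [18.8 58.2] floor [-16.9   8.5]
```

Emit:
{"op": "drive_tool", "data": {
  "rows": [
    [0,0,-0.04,0.118,0.024,-0.38,0],
    [0,0,0,0,0,0,0],
    [0,0,0,-0.063,0.314,0,0],
    [0,0,0,-0.063,0.314,0,0],
    [0,0,0,-0.063,0.314,0,0],
    [0,0,0,-0.063,0.314,0,0],
    [0,0,0,-0.063,0.314,0,0],
    [0,0,0,-0.063,0.314,0,0],
    [0,0,0,-0.031,0.157,0,0],
    [0,0,0,-0.031,0.157,0,0]
  ]
}}

```text
time: 27.65
eef_pos: [0.6002, 0.0452, 0.0208]
eef_rot: [-1.998, -2.423, 0.0]
contact_force: [-0.5, 0.4, -3.4]
gripper_width: 0.357
gripper_force: 99.4
```

Emit:
{"op": "drive_tool", "data": {
  "rows": [
    [0,0,0,-0.016,0.078,0,0],
    [0,0,0,-0.016,0.078,0,0],
    [0,0,0,0,0,0,0]
  ]
}}

```text
time: 28.02
eef_pos: [0.5994, 0.0489, 0.0208]
eef_rot: [-1.998, -2.423, 0.0]
contact_force: [-0.6, -0.6, -2.9]
gripper_width: 0.359
gripper_force: 99.4
```

Emit:
{"op": "drive_tool", "data": {
  "rows": [
    [0,0,0,-0.012,0.06,0,0],
    [0,0,0,-0.008,0.04,0,0],
    [0,0,0,0,0,0,0]
  ]
}}

```text
time: 28.4
eef_pos: [0.5989, 0.0515, 0.0208]
eef_rot: [-1.998, -2.423, 0.0]
contact_force: [-0.3, 0.9, -3.0]
gripper_width: 0.356
gripper_force: 99.4
```

Emit:
{"op": "drive_tool", "data": {
  "rows": [
    [0,0,0,-0.012,0.06,0,0],
    [0,0,0,0,0,0,0]
  ]
}}

```text
time: 28.65
eef_pos: [0.5986, 0.053, 0.0208]
eef_rot: [-1.998, -2.423, 0.0]
contact_force: [0.1, -0.0, -3.3]
gripper_width: 0.353
gripper_force: 99.4
```

Emit:
{"op": "drive_tool", "data": {
  "rows": [
    [0,0,0,-0.012,0.06,0,0],
    [0,0,0,0,0,0,0]
  ]
}}

```text
time: 28.9
eef_pos: [0.5985, 0.0541, 0.0209]
eef_rot: [-1.998, -2.424, 0.0]
contact_force: [-0.3, -1.8, -3.4]
gripper_width: 0.358
gripper_force: 99.4
```

Contact is starting. I'm pressing a little more.

Emit:
{"op": "drive_tool", "data": {
  "rows": [
    [0,0,0,-0.012,0.06,0,0],
    [0,0,0,0,0,0,0]
  ]
}}

```text
time: 29.15
eef_pos: [0.5986, 0.0542, 0.0211]
eef_rot: [1.997, 2.423, -0.002]
contact_force: [1.1, -8.3, -2.2]
gripper_width: 0.357
gripper_force: 99.5
```

Emit:
{"op": "drive_tool", "data": {
  "rows": [
    [0,0,0,-0.012,0.06,0,0],
    [0,0,0,0,0,0,0]
  ]
}}

```text
time: 29.4
eef_pos: [0.5986, 0.0543, 0.0213]
eef_rot: [1.996, 2.422, -0.004]
contact_force: [1.5, -13.4, -2.4]
gripper_width: 0.355
gripper_force: 99.5
```

```bash
python3 - <<'E'
from h import *
a=np.radians(101.3);ex=np.array([np.cos(a),np.sin(a)]);ey=np.array([-ex[1],ex[0]]);o=np.array([.5637,.2247])
s,p,d,P=look('side');print(s['eef_pos'],yaw(s),s['contact_force'])
X=(P[...,:2]-o)@ex;Y=(P[...,:2]-o)@ey;Z=P[...,2]
for x in np.arange(-.13,0,.008):
    k=(d>0)&(abs(X-x)<.004)&(Z>.04)&(Z<.055)&(abs(Y)<.03)
    if k.sum()>8: print(round(x,3),np.round(np.percentile(Y[k],[2,98])*1000,1),np.round(np.median(Z[k])*1000,1),k.sum())
cv2.imwrite('pics/f.png',cv2.resize(p[130:330,130:330],(600,600),interpolation=cv2.INTER_CUBIC)[:,:,::-1])
E
```

```text
[0.59861506 0.05427223 0.02131627] 100.99916128672636 [  1.48046372 -13.44787169  -2.44943427]
-0.13 [-16.   15.3] 47.9 39
-0.122 [-15.9  15.4] 48.0 40
-0.114 [-16.4  15. ] 47.5 41
-0.106 [-16.   14.3] 47.6 37
-0.098 [-15.8  15.3] 47.7 40
-0.09 [-19.9  16.6] 48.5 43
-0.082 [-20.9  18.6] 48.7 57
-0.074 [-22.5  18.5] 48.9 52
-0.066 [-20.8  18.5] 48.6 58
-0.058 [-22.6  18.6] 48.6 59
-0.05 [-22.9  17.6] 48.5 59
-0.042 [-22.9  18.6] 48.5 59
-0.034 [-22.8  18.5] 49.0 61
-0.026 [-18.5  13.3] 48.3 51
-0.018 [-16.9  12.9] 44.6 37
```

View pics/f.png

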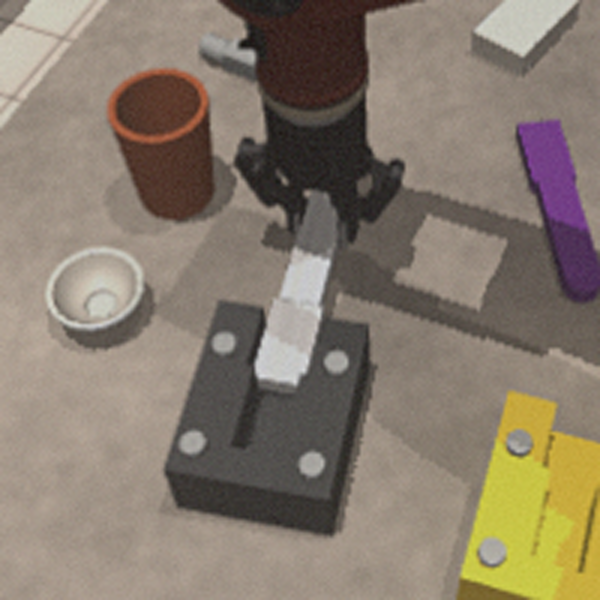

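The picture shows the wide head sitting in the gate, stopped square at the cavity mouth at (278,385), with about 13 N pressing. It is refused, as it should be. I'm drawing it out.

Emit:
{"op": "drive_tool", "data": {
  "rows": [
    [0,0,0,0.08,-0.392,0,0],
    [0,0,0,0.157,-0.784,0,0],
    [0,0,0,0.196,-0.98,0,0],
    [0,0,0,0.196,-0.98,0,0],
    [0,0,0,0,-0.6,0.8,0],
    [0,0,0,0,-0.8,1,0],
    [0,0,0.8,-0.1,-1,1,0],
    [0,0,0.8,-0.1,-1,0.4,0],
    [0,0,0.8,-0.1,-1,0,0],
    [0,0,0.8,-0.1,-1,0,0]
  ]
}}

```text
time: 30.7
eef_pos: [0.6038, -0.1571, 0.1028]
eef_rot: [1.406, 2.808, 0.001]
contact_force: [0.1, -0.1, -2.9]
gripper_width: 0.355
gripper_force: 99.6
```

Emit:
{"op": "drive_tool", "data": {
  "rows": [
    [0,0,0.8,-0.1,-0.8,0,0],
    [0,0,0.8,-0.1,-0.8,0,0],
    [0,0,0.8,-0.1,-0.6,0,0],
    [0,0,0.8,-0.1,0,0,0],
    [0,0,0.8,-0.1,0,0,0],
    [0,0,0.76,-0.1,0,0,0],
    [0,0,0,0,0,0,0]
  ]
}}

```text
time: 31.58
eef_pos: [0.5887, -0.2112, 0.1022]
eef_rot: [0.421, 3.113, -0.001]
contact_force: [-0.0, 0.4, -2.2]
gripper_width: 0.357
gripper_force: 99.6
```

```bash
python3 - <<'E'
from h import *
s=env.get_state();print(s['eef_pos'],yaw(s)); print('units to go',(np.array([.578,-.287,.022])-s['eef_pos'])/.025,(164.66-yaw(s))/8)
E
```

```text
[ 0.58866095 -0.21124653  0.10217983] 164.59640489185588
units to go [-0.42643805 -3.03013898 -3.20719316] 0.007949388518014189
```

Emit:
{"op": "drive_tool", "data": {
  "rows": [
    [0,0,0,-0.14,-1,0,0],
    [0,0,0,-0.14,-1,0,0],
    [0,0,0,-0.14,-1,0,0],
    [0,0,0,0,0,-1,0],
    [0,0,0,0,0,-1,0],
    [0,0,0,0,0,-0.7,0],
    [0,0,0,0,0,-0.3,0],
    [0,0,0,0,0,-0.13,0],
    [0,0,0,0,0,0,0]
  ]
}}

```text
time: 32.7
eef_pos: [0.5784, -0.2862, 0.0232]
eef_rot: [0.419, 3.113, -0.001]
contact_force: [0.3, -0.3, -3.4]
gripper_width: 0.357
gripper_force: 99.7
```

Emit:
{"op": "drive_tool", "data": {
  "rows": [
    [0,0,0,0,0,-0.04,0],
    [0,0,0,0,0,-0.03,0],
    [0,0,0,0,0,0,0]
  ]
}}

```text
time: 33.08
eef_pos: [0.578, -0.286, 0.021]
eef_rot: [-0.419, -3.113, 0.001]
contact_force: [0.7, -0.7, -2.7]
gripper_width: 0.358
gripper_force: 99.7
```

Emit:
{"op": "drive_tool", "data": {
  "rows": [
    [0,0,0,0,0,-0.04,0],
    [0,0,0,0,0,0,0]
  ]
}}

```text
time: 33.33
eef_pos: [0.5781, -0.2861, 0.02]
eef_rot: [-0.419, -3.113, 0.001]
contact_force: [0.7, -0.0, -1.7]
gripper_width: 0.358
gripper_force: 100.0
```

Emit:
{"op": "drive_tool", "data": {
  "rows": [
    [0,0,0,0,0,-0.03,0],
    [0,0,0,0,0,0,0]
  ]
}}

```text
time: 33.58
eef_pos: [0.5782, -0.2861, 0.0198]
eef_rot: [-0.419, -3.113, 0.001]
contact_force: [-2.0, 1.4, 5.0]
gripper_width: 0.355
gripper_force: 100.6
```

Seated. I'm releasing, rising and verifying.

Emit:
{"op": "drive_tool", "data": {
  "rows": [
    [0,0,0,0,0,0,0.9],
    [0,0,0,0,0,0,1],
    [0,0,0,0,0,0,1],
    [0,0,0,0,0,0,1],
    [0,0,0,0,0,0.5,1],
    [0,0,0,0,0,1,1],
    [0,0,0,0,0,1,1],
    [0,0,0,0,0,1,1],
    [0,0,0,0,0,1.0,1],
    [0,0,0,0,0,0.3,1]
  ]
}}

```text
time: 34.83
eef_pos: [0.5793, -0.2868, 0.1423]
eef_rot: [0.419, 3.11, -0.004]
contact_force: [0.9, -0.1, 0.0]
gripper_width: 1.0
gripper_force: 0.0
```

Emit:
{"op": "drive_tool", "data": {
  "rows": [
    [0,0,0,0,0,0,1],
    [0,0,0,0,0,0,1]
  ]
}}

```text
time: 35.08
eef_pos: [0.5772, -0.2855, 0.1377]
eef_rot: [-0.419, -3.111, -0.001]
contact_force: [-0.0, 0.1, -0.2]
gripper_width: 1.0
gripper_force: 0.0
```

```bash
python3 gm.py w4
```

```text
35.075 [ 0.57722942 -0.28552112  0.13769859] 164.66298578686386 [-2.49089111e-03  7.98542767e-04 -9.99996579e-01] -1.8842187319727697
11693 [0.04624537 0.04737347 0.04849747] u -0.07133297526670276 0.09532108075363283
-0.075 [-19.   19.1   0.1  47.3]
-0.06 [-18.6  19.4   0.4  47.3]
-0.045 [-18.9  19.2   0.1  47.3]
-0.03 [-18.7  19.5   0.4  47.3]
-0.015 [-15.   15.8   0.4  47.4]
0.0 [-15.2  15.7   0.2  47.4]
0.015 [-14.8  16.1   0.7  47.5]
0.03 [-15.1  15.8   0.3  47.4]
0.045 [-14.2  15.9   0.9  47.4]
0.06 [-15.   16.2   0.6  47.5]
0.075 [-14.6  15.9   0.7  47.4]
0.09 [-11.9  13.7   0.9  47.5]
```

View pics/w4.png

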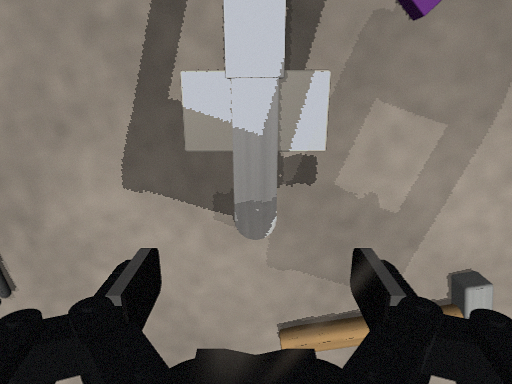

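The gauge lies level and centred on the brick (middle within 1 mm, top at 47.4 mm), and the gripper is clear of it.

```bash
python3 -c "
from rig import env
print(env.finish_job())"
```

```text
the job is handed in; nothing more can be done
None
```

The job is handed in at about 35 s of the 72 s allowed, with no verdict returned: the go end went fully home, the no-go end was refused at the cavity mouth (about 13 N), and the gauge is back on the brick, level, centred and let go.

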